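Set the tension and close the cam press on the cork coasters

TASK

The cork coasters lie in the little press on the bar with its red quick-release lever still up. First turn the black adjusting nut clockwise until its white pointer stripe is at the red mark on the dial; then flip the red lever all the way down to clamp the coasters, leave the nut at the mark, and let go.

Things in the scene. Friction and masses are not known exactly. Their poses are not given: they have to be found in the camera images.
- nut_grip (a point): Grip point on the adjusting nut's upright axis, 86 mm up; fixed to the press. Axes of the press: -x its front (where the lever points), y from lever to nut side, z up. Nut: black grip bar 44 mm long, 10 thick, 64 to 96 mm up, white stripe at its pointer end, on a brass disc 38 wide; white dial 68 wide under it, top 60 up. Press: fixed, dark wood base 120x190, 12 high, aluminium yoke.
- tension_nut (a joint): Angle of the nut, rad: 0 when the pointer end of its grip bar points to the press's front (-x), growing clockwise seen from above (towards the press's +y). The red mark on the dial is at 1.3. It starts at 0 to 0.4, can turn from -0.1 to 2.4, has light friction (0.06 N m) and stays where it is left.
- cam_lever (a joint): Angle of the red lever, rad: 0 fully down (level, pointing to the press's front, top face 72 mm above the worktop), growing as it is raised; starts at 0.7 to 1.0, at most 1.2. Its level pin lies along y, 68 mm up, 130 mm from the nut's axis in the press's -y. Friction 0.15 N m, stays where left; a push straight down 40 to 60 mm in front of the pin closes it.
- lever_pad (a point): Middle of the upper face of the red lever's paddle, 75 mm from the pin along the lever; it moves with the lever. The lever is 98 mm long from its pin and 8 mm thick; 12 mm wide, and 22 mm wide over its last 40 mm.
Things that resemble listed ones, but are neither listed nor needed, are in the scene too. There is more than one size of the part that bears nut_grip; the job needs the larger.

How it is judged:
By the outcome, as a careful person would: the job done as asked, in the order asked, and still so for the second after the job is handed in, with the robot touching nothing.
It also fails if it takes over 42 s, if anything falls off the work surface, if the arm or the gripper's body presses on something with over 40 N, if the wrist force passes 120 N, or if a joint passes its speed limit or range.

ROBOT

A 6-joint arm with a two-finger parallel gripper is mounted at the origin on a cart in front of the work surface, level with it; the furniture and walls round the work are solid. World frame = base frame: x ahead of the robot, y to its left, z up, the work surface at z = 0. Lengths are in mm, angles in rad, forces in N, time in s.
With the tool pointing down it reaches from about 350 to 875 mm from the base axis. Payload 4.2 kg.
Tool frame: the origin (TCP) lies midway between the tips of the shut fingers; the grasp point (between the pads) lies 19 mm behind it (tcp_to_grasp is the distance from the TCP to the grasp point, in mm); z points along the fingers, y is the line along which they close (so a half turn about z gives the same grasp; the last joint's range is limited). The gripper opens to 85 mm and grips with 20 to 120 N. Pads are 22 mm wide; open, the fingers measure 114 mm over their backs; the gripper's body (76 mm by 85 mm) begins 54 mm behind the grasp point. The pads swing forward as they close: fully open they stand 13 mm farther back than shut.
Start: joints at [-0.987, 0.385, 0.008, 0, -1.194, -0.259], TCP at [199.465, -592.295, 231.312] pointing down, gripper open.
Joint ranges: [-3.14, 3.14], [-1.21, 2.06], [-1.07, 1.41], [-3.16, 2.05], [-2.99, -0.16], [-3.1, 3.1]. Speed limits (rad/s): [2.79, 2.79, 3.14, 3.14, 3.14, 3.14].

INTERFACE

Orientations are given as a unit quaternion [x, y, z, w].
In Python, from bench import read_state, get_image, job_done, tcp_to_grasp gives the robot as it stands.
- The arm moves only by the tool jog_arm, never from a script. Its argument "plan" is a list of rows, each a list of 3 entries, a list of its own where there are three numbers: the finger opening in mm, from 0 to 85.4, then the shift along the tool's x, y, z as a fraction of full scale, then the turn, a rotation vector about the tool's x, y, z as a fraction of full scale. A call has 1 to 10 rows; each row is the pose to reach, as a shift and turn from the pose commanded when the call began, along the tool's axes at that moment; what a row does not reach only later rows make up. Full scale, the value 1, is 0.1 m for a shift and 60 degrees for a turn. A row lasts 1/8 s, in which the tool goes at most 62.5 mm and 10.7 degrees, less where a joint would pass 70% of its speed; a pose out of reach is approached as far as the arm can. A call with a number of a shift or a turn outside -1 to 1 is refused whole. A call with a gripper value outside its range is refused whole. The fingers move at their own pace and stop on an object; the grip force is fixed at half the most. Time passes only in rows, so rows that repeat a pose let the fingers close. It gives the time, the measured TCP pose, the force, the opening and the grip force at its end, in the units of the state.
- read_state(): the state, without advancing time (a new reading comes with each control period).
- get_image(name): name is "scene" or "top" or "wrist"; returns a dict with "img" (384x512x3 uint8, red, green, blue), "range_z" (384x512 float32, mm along the optical axis (not along the pixel's ray), 0 where there is no reading), "intrinsics" (3x3 intrinsics, pixels), "extrinsics" (4x4, takes a point from camera to world coordinates); the wrist camera has in their place "tool_from_camera" (4x4, takes a point from camera to tool coordinates, whose origin is the TCP and whose axes are the flange's). Camera axes: x right, y down, z forward; pixel columns grow to the right and rows downward; lengths in mm; the calibration is good to about 2 mm. A picture is of the moment at which its call begins: read the wrist's pose just before it.
- job_done(): hands the job in; it is judged then, once.
The state is a dict: "clock": time; "joints": joint angles; "joint_vel": joint speeds; "joint_efforts": joint torques, N m; "position": TCP position; "ee_rot": TCP orientation; "contact_force": force on the tool from outside, world axes, zero at the start; "wrist_torque": the same for the moment, N m; "gripper_width": finger opening in mm; "grasp_force": force on a finger pad.
Only numpy, scipy, OpenCV 4.12 (cv2) and the standard library are available. Lean on these libraries where they do the work, as an engineer would, in place of code of your own. Each camera call takes 0.05 s, during which the arm holds its last target. There are 200 camera calls.

## Working session

There is one attempt and no reset: what is moved stays moved. The work goes in short steps, Python scripts to look and compute and a tool call to move; the robot and the scene stay as the last step left them, time stands still between calls to the robot, and variables do not carry over. Pictures are saved under pics/ and viewed, at most 10 in all, crops included, and the job is handed in when it is done.

Besides the shell and the picture viewer there is one more tool, called after "Call:" by a JSON object that holds its "op" and its "data", one argument or row to a line. jog_arm: Moves the arm, as the interface text tells. Its arguments: {"type":"object","properties":{"plan":{"type":"array"}},"required":["plan"]}

```bash
mkdir -p pics; python3 - <<'E'
from bench import *
import cv2,numpy as np,pickle
d={}
for n in("scene","top"):
    d[n]=get_image(n); cv2.imwrite(f"pics/{n}0.png",d[n]["img"][:,:,::-1])
    print(n,d[n]["intrinsics"].round(1).tolist(),d[n]["extrinsics"].round(2).tolist())
pickle.dump(d,open("d0.pkl","wb"))
s=read_state();print(s["clock"],s["ee_rot"],s["position"],s["gripper_width"],tcp_to_grasp)
E
```

```text
scene [[477.1, 0.0, 255.1], [0.0, 477.1, 189.2], [0.0, 0.0, 1.0]] [[-0.88, -0.28, 0.37, 103.85], [-0.47, 0.54, -0.7, 722.36], [-0.01, -0.79, -0.61, 697.77], [0.0, 0.0, 0.0, 1.0]]
top [[382.9, 0.0, 258.0], [0.0, 382.9, 187.7], [0.0, 0.0, 1.0]] [[-0.01, -1.0, 0.04, 450.95], [-1.0, 0.01, -0.02, 9.95], [0.02, -0.04, -1.0, 939.76], [0.0, 0.0, 0.0, 1.0]]
0.1 [-1.61592204e-01  9.86857116e-01  9.73748354e-04 -2.08450411e-04] [ 199.28481198 -591.81412823  230.3203864 ] 85.5293070643696 18.700000000000003
```

View pics/top0.png

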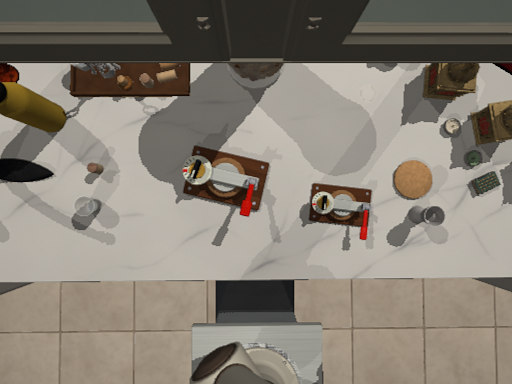

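View pics/scene0.png

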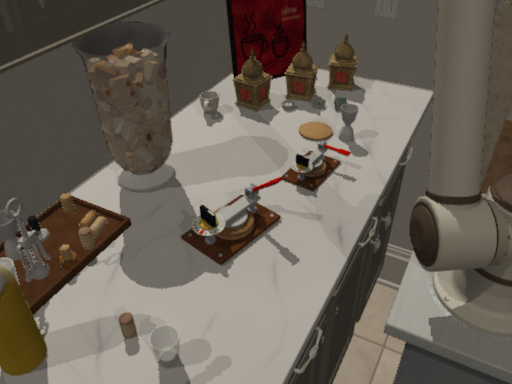

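Top view: there are two presses, a larger one at about (226,178) and a smaller one at (340,204). The larger base is about 80 px long, which fits 190 mm. I'll confirm with a crop and measure.

```bash
cat >h.py <<'E'
import numpy as np,cv2
def ray(D,uv,z,E=None):
    K=D["intrinsics"];E=D["extrinsics"] if E is None else E
    d=E[:3,:3]@np.linalg.solve(K,[uv[0],uv[1],1]);o=E[:3,3]
    return o+d*(z-o[2])/d[2]
def proj(D,p,E=None):
    K=D["intrinsics"];E=D["extrinsics"] if E is None else E
    c=E[:3,:3].T@(np.array(p)-E[:3,3]);return (K@c/c[2])[:2]
E
python3 - <<'E'
import pickle;from h import *
d=pickle.load(open("d0.pkl","rb"));T=d["top"];im=T["img"]
h=cv2.cvtColor(im,cv2.COLOR_RGB2HSV)
br=((h[...,2]<110)&(h[...,1]>90)&((h[...,0]<15)|(h[...,0]>170))).astype(np.uint8)
for x0,y0,x1,y1 in((170,135,285,225),(300,170,385,240)):
    m=np.zeros_like(br);m[y0:y1,x0:x1]=br[y0:y1,x0:x1]
    m=cv2.morphologyEx(m,cv2.MORPH_OPEN,np.ones((2,2)))
    n,l,st,_=cv2.connectedComponentsWithStats(m)
    pts=np.argwhere(m)[:,::-1].astype(np.float32)
    b=cv2.boxPoints(cv2.minAreaRect(pts));w=np.array([ray(T,p,12) for p in b])
    print(b.round(1).tolist(),w[:,:2].round().tolist(),np.linalg.norm(np.diff(w,axis=0),axis=1).round())
    red=np.zeros_like(br);hh=((h[...,1]>200)&(h[...,2]>150)&((h[...,0]<6)|(h[...,0]>174)));red[y0:y1+10,x0:x1]=hh[y0:y1+10,x0:x1]
    n,l,st,c=cv2.connectedComponentsWithStats(red);print(st[1:].tolist(),c[1:].round(1).tolist())
a=cv2.resize(im[140:230,175:275],None,fx=6,fy=6,interpolation=cv2.INTER_CUBIC)
cv2.imwrite("pics/c1.png",a[:,:,::-1])
E
```

```text
[[183.8000030517578, 193.3000030517578], [194.8000030517578, 146.3000030517578], [269.70001220703125, 163.89999389648438], [258.70001220703125, 210.89999389648438]] [[472.0, 173.0], [586.0, 146.0], [542.0, -35.0], [428.0, -8.0]] [117. 187. 117.]
[[184, 170, 3, 2, 5], [240, 184, 14, 32, 193]] [[185.0, 170.4], [246.9, 202.2]]
[[309.6000061035156, 220.6999969482422], [313.6000061035156, 184.1999969482422], [371.79998779296875, 190.60000610351562], [367.79998779296875, 227.1999969482422]] [[403.0, -131.0], [492.0, -142.0], [476.0, -284.0], [387.0, -272.0]] [ 89. 143.  89.]
[[313, 204, 2, 1, 2], [360, 210, 7, 29, 122]] [[313.5, 204.0], [363.8, 226.6]]
```

View pics/c1.png

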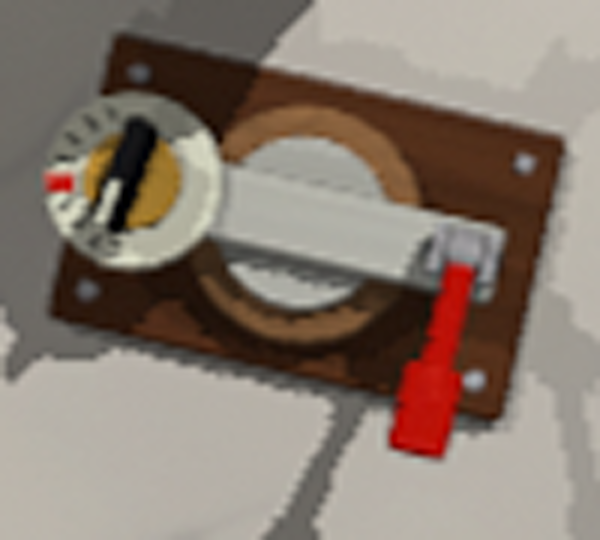

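The larger press (base corners measure 117x187 mm, against 89x143 for the other) is the one meant. Its nut is at about (197,170) and its lever at (247,202). In the crop the pointer end faces front and the red mark is on the left. Next I'll move over to it.

Call:
{"op": "jog_arm", "data": {
  "plan": [
    [85,[-0.46,0.5,0],[0,0,0]],
    [85,[-0.93,1,0],[0,0,0]],
    [85,[-0.93,1,0],[0,0,0]]
  ]
}}

```text
clock: 0.48
position: [256.3, -465.0, 231.3]
ee_rot: [-0.163, 0.987, 0.001, -0.0]
contact_force: [0.3, 0.0, 0.4]
gripper_width: 85.4
grasp_force: 0.0
```

Call:
{"op": "jog_arm", "data": {
  "plan": [
    [85,[-0.46,0.5,0],[0,0,0]],
    [85,[-0.93,1,0],[0,0,0]],
    [85,[-0.93,1,0],[0,0,0]]
  ]
}}

```text
clock: 0.85
position: [312.7, -341.3, 231.4]
ee_rot: [-0.164, 0.987, 0.0, 0.0]
contact_force: [0.0, -0.1, -0.6]
gripper_width: 85.1
grasp_force: 0.0
```

Call:
{"op": "jog_arm", "data": {
  "plan": [
    [85,[-0.46,0.5,0],[0,0,0]],
    [85,[-0.93,1,0],[0,0,0]],
    [85,[-0.93,1,0],[0,0,0]]
  ]
}}

```text
clock: 1.23
position: [369.4, -217.3, 231.5]
ee_rot: [-0.164, 0.987, -0.0, 0.0]
contact_force: [1.1, -0.4, -0.1]
gripper_width: 84.9
grasp_force: 0.0
```

Call:
{"op": "jog_arm", "data": {
  "plan": [
    [85,[-0.46,0.5,0],[0,0,0]],
    [85,[-0.93,1,0],[0,0,0]],
    [85,[-0.93,1,0],[0,0,0]]
  ]
}}

```text
clock: 1.6
position: [425.8, -93.1, 231.3]
ee_rot: [-0.163, 0.987, -0.0, 0.0]
contact_force: [-0.3, -1.1, 0.4]
gripper_width: 85.1
grasp_force: 0.0
```

```bash
cat >>h.py <<'E'
from scipy.spatial.transform import Rotation as R
def delta(s,p,yaw_y):
    "fractions to reach tcp p, tool down, tool y at world angle yaw_y (deg)"
    a=np.radians(yaw_y);y=np.array([np.cos(a),np.sin(a),0]);z=np.array([0,0,-1.]);x=np.cross(y,z)
    R0=R.from_quat(s["ee_rot"]);R1=R.from_matrix(np.c_[x,y,z])
    return (R0.inv().apply(np.array(p)-s["position"])/100).round(3),((R0.inv()*R1).as_rotvec()/np.radians(60)).round(3)
def wcam(s,D):
    T=np.eye(4);T[:3,:3]=R.from_quat(s["ee_rot"]).as_matrix();T[:3,3]=s["position"]
    return T@D["tool_from_camera"]
E
python3 - <<'E'
import pickle;from h import *
from bench import *
d=pickle.load(open("d0.pkl","rb"));T=d["top"]
n=ray(T,(197.2,170.2),60);print("nut",n)
s=read_state();D=get_image("wrist");E=wcam(s,D);pickle.dump((s,D),open("w1.pkl","wb"))
print(s["clock"],s["position"],s["joints"].__class__,np.round(s["joints"],2),E.round(2).tolist(),proj(D,n,E))
cv2.imwrite("pics/w1.png",D["img"][:,:,::-1])
print(delta(s,[n[0],n[1],200],250))
E
```

```text
nut [523.56696961 133.87688225  60.        ]
1.6 [425.82388332 -93.1036047  231.25658141] <class 'numpy.ndarray'> [ 0.16  0.06 -0.43  0.   -1.09 -1.4 ] [[-0.32, 0.9, 0.31, 346.8], [0.95, 0.3, 0.1, -119.07], [-0.0, 0.32, -0.95, 374.15], [0.0, 0.0, 0.0, 1.0]] [406.37251625 300.27609948]
(array([-1.656,  1.835,  0.312]), array([-0.   , -0.   , -2.354]))
```

Call:
{"op": "jog_arm", "data": {
  "plan": [
    [85,[-0.3,0.3,0],[0,0,-0.16]],
    [85,[-0.6,0.6,0],[0,0,-0.32]],
    [85,[-0.8,0.9,0],[0,0,-0.5]],
    [85,[-0.8,0.9,0],[0,0,-0.66]],
    [85,[-0.8,0.9,0],[0,0,-0.8]],
    [85,[-0.8,0.9,0],[0,0,-0.8]]
  ]
}}

```text
clock: 2.4
position: [471.4, 14.6, 231.0]
ee_rot: [-0.547, 0.837, 0.0, -0.0]
contact_force: [0.7, -0.3, -0.3]
gripper_width: 85.3
grasp_force: 0.0
```

Call:
{"op": "jog_arm", "data": {
  "plan": [
    [85,[0,0,0],[0,0,-0.17]],
    [85,[0,0,0],[0,0,-0.34]],
    [85,[0,0,0],[0,0,-0.51]],
    [85,[0,0,0],[0,0,-0.68]],
    [85,[0,0,0],[0,0,-0.8]],
    [85,[0,0,0],[0,0,-0.8]]
  ]
}}

```text
clock: 3.15
position: [471.4, 15.2, 231.2]
ee_rot: [0.84, -0.542, -0.0, 0.0]
contact_force: [0.4, -0.5, 0.1]
gripper_width: 85.2
grasp_force: 0.0
```

```bash
python3 - <<'E'
from h import *
from bench import *
s=read_state();print(s["clock"],s["position"],np.round(s["joints"],2))
print(delta(s,[523,134,220],250))
E
```

```text
3.15 [471.42582953  15.181774   231.22802404] [ 0.38  0.12 -0.35  0.   -1.1   0.05]
(array([-0.871, -0.959,  0.112]), array([ 0.   ,  0.   , -0.762]))
```

Call:
{"op": "jog_arm", "data": {
  "plan": [
    [85,[-0.3,-0.32,0.1],[0,0,-0.16]],
    [85,[-0.6,-0.64,0.1],[0,0,-0.32]],
    [85,[-0.87,-0.96,0.1],[0,0,-0.48]],
    [85,[-0.87,-0.96,0.1],[0,0,-0.64]],
    [85,[-0.87,-0.96,0.1],[0,0,-0.76]],
    [85,[-0.87,-0.96,0.1],[0,0,-0.76]]
  ]
}}

```text
clock: 3.9
position: [522.6, 134.9, 221.1]
ee_rot: [0.985, -0.174, -0.0, 0.0]
contact_force: [1.1, -0.5, -0.6]
gripper_width: 85.2
grasp_force: 0.0
```

```bash
python3 - <<'E'
import pickle;from h import *
from bench import *
s=read_state();D=get_image("wrist");E=wcam(s,D);pickle.dump((s,D),open("w2.pkl","wb"))
print(s["clock"],s["position"],np.round(s["joints"],2),proj(D,[523.6,133.9,60],E))
cv2.imwrite("pics/w2.png",D["img"][:,:,::-1])
E
```

```text
3.9 [522.63790399 134.86996876 221.06220277] [ 0.55  0.25 -0.22  0.   -1.11  0.67] [255.71485353 168.26650767]
```

View pics/w2.png

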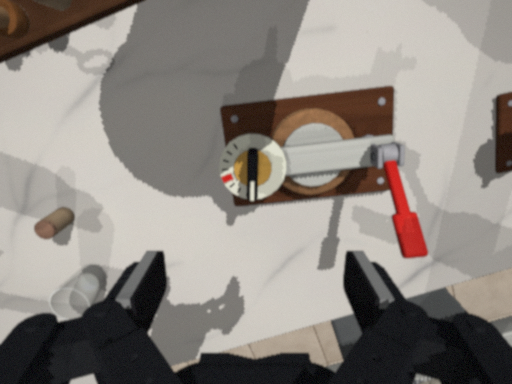

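The nut is at (253,170), its white stripe at (253,190) pointing to the front, and the red mark at (228,178). I'll measure these.

```bash
cat >m.py <<'E'
import pickle,sys;from h import *
s,D=pickle.load(open(sys.argv[1],"rb"));E=wcam(s,D);im=D["img"];h=cv2.cvtColor(im,cv2.COLOR_RGB2HSV).astype(int)
c0=proj(D,[523.6,133.9,60],E);yy,xx=np.mgrid[:384,:512];near=np.hypot(xx-c0[0],yy-c0[1])<45
H,S,V=h[...,0],h[...,1],h[...,2];red_h=(H<8)|(H>172)
def big(m):
    n,l,st,c=cv2.connectedComponentsWithStats(m.astype(np.uint8));k=1+st[1:,4].argmax();return (l==k),c[k]
brass,_=big(near&(H>12)&(H<28)&(S>140)&(V>90))
red,rc=big(near&red_h&(S>150)&(V>110))
bar,_=big(near&(V<45))
dial,_=big(near&(S<60)&(V>120)&(np.hypot(xx-c0[0],yy-c0[1])<40))
print("brass rows/cols",np.argwhere(brass).min(0),np.argwhere(brass).max(0),"red",rc,ray(D,rc,60,E).round(1),"bar",cv2.minAreaRect(np.argwhere(bar)[:,::-1].astype(np.float32)))
base,_=big((V<110)&(S>90)&((H<15)|(H>170))&(abs(xx-310)<100)&(abs(yy-150)<70))
b=cv2.boxPoints(cv2.minAreaRect(np.argwhere(base)[:,::-1].astype(np.float32)))
w=np.array([ray(D,p,12,E)[:2] for p in b]);print("base",w.round(0).tolist())
e=np.diff(np.r_[w,w[:1]],axis=0)
for v in e:print(np.linalg.norm(v).round(0),np.degrees(np.arctan2(v[1],v[0])).round(1))
L,_=big(red_h&(S>180)&(V>120)&(xx>360));print("lever",cv2.boxPoints(cv2.minAreaRect(np.argwhere(L)[:,::-1].astype(np.float32))).round(1).tolist())
a=cv2.resize(im[125:215,205:305],None,fx=6,fy=6,interpolation=cv2.INTER_CUBIC);cv2.imwrite("pics/c2.png",a[:,:,::-1])
E
python3 m.py w2.pkl
```

```text
brass rows/cols [152 257] [183 269] red [226.58139535 177.76744186] [524.4 164.9  60. ] bar ((252.0, 167.5), (37.0, 8.0), 90.0)
base [[593.0, 149.0], [546.0, -29.0], [496.0, -23.0], [544.0, 164.0]]
184.0 -104.6
50.0 173.8
193.0 75.7
51.0 -16.2
lever [[377.1000061035156, 164.89999389648438], [399.1000061035156, 158.5], [426.79998779296875, 253.5], [404.79998779296875, 259.8999938964844]]
```

View pics/c2.png

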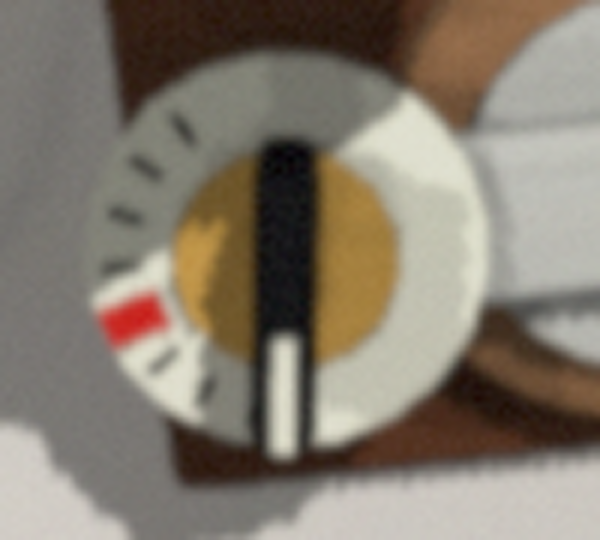

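```bash
python3 - <<'E'
import pickle;from h import *
s,D=pickle.load(open("w2.pkl","rb"));E=wcam(s,D)
f=lambda x,y,z:ray(D,(205+x/6-.42,125+y/6-.42),z,E)
c=f(287,250,60);c2=f(287,258,64);a=f(285,460,96);b=f(287,140,96);r=f(134,319,60);print(E[:3,3],c,c2,a,b,(a+b)/2,np.linalg.norm(a-b),r)
ang=lambda v:np.degrees(np.arctan2(v[1],v[0]))
print("bar",ang(a-b),"red",ang(r-c),"front est",ang(r-c)+np.degrees(1.3))
n=(a+b)/2
print(delta(s,[(c[0]+n[0])/2,(c[1]+n[1])/2,69],ang(a-b)+90))
# lever pixel points in scene frame: base edges
for p in ((377.1,164.9),(399,158.5),(426.8,253.5),(404.8,259.9)):
    print(ray(D,p,68,E),ray(D,p,130,E))
E
```

```text
[600.59502609 107.12359636 363.93482081] [526.68714389 136.28290046  60.        ] [526.38757257 136.36683591  64.        ] [504.60811121 144.48811594  96.        ] [550.74922945 127.20172292  96.        ] [527.67867033 135.84491943  96.        ] 49.27293553508888 [524.28407658 164.61227947  60.        ]
bar 159.4619484248294 red 94.84856363206536 front est 169.33307699907238
(array([ 0.039, -0.028,  1.521]), array([0.   , 0.   , 0.008]))
[488.39114301  21.40734774  68.        ] [511.89848403  39.3653812  130.        ]
[4.87388357e+02 1.53052605e-01 6.80000000e+01] [511.10578701  22.56397976 130.        ]
[374.20039602  -6.62756912  68.        ] [421.63133715  17.20393621 130.        ]
[374.50176885  17.05000072  68.        ] [421.86957068  35.92092275 130.        ]
```

Call:
{"op": "jog_arm", "data": {
  "plan": [
    [40,[0.03,-0.03,0.3],[0,0,0]],
    [40,[0.03,-0.03,0.6],[0,0,0]],
    [40,[0.03,-0.03,0.9],[0,0,0]],
    [40,[0.03,-0.03,0.9],[0,0,0]],
    [40,[0.03,-0.03,0.9],[0,0,0]]
  ]
}}

```text
clock: 4.58
position: [527.3, 137.3, 132.5]
ee_rot: [0.985, -0.172, 0.001, -0.0]
contact_force: [0.2, 0.4, -0.3]
gripper_width: 40.1
grasp_force: 0.0
```

Call:
{"op": "jog_arm", "data": {
  "plan": [
    [40,[0,0,0.2],[0,0,0]],
    [40,[0,0,0.4],[0,0,0]],
    [40,[0,0,0.6],[0,0,0]],
    [40,[0,0,0.62],[0,0,0]]
  ]
}}

```text
clock: 5.08
position: [526.5, 137.2, 69.6]
ee_rot: [0.985, -0.172, 0.0, 0.0]
contact_force: [1.0, 0.4, 0.1]
gripper_width: 40.0
grasp_force: 0.0
```

Call:
{"op": "jog_arm", "data": {
  "plan": [
    [25,[0,0,0],[0,0,0]],
    [12,[0,0,0],[0,0,0]],
    [4,[0,0,0],[0,0,0]],
    [4,[0,0,0],[0,0,0]],
    [4,[0,0,0],[0,0,0]],
    [4,[0,0,0],[0,0,0]]
  ]
}}

```text
clock: 5.82
position: [526.6, 135.9, 70.9]
ee_rot: [0.985, -0.172, 0.0, 0.001]
contact_force: [0.0, -5.4, 4.7]
gripper_width: 8.9
grasp_force: 59.2
```

Call:
{"op": "jog_arm", "data": {
  "plan": [
    [4,[0,0,0],[0,0,0.1]],
    [4,[0,0,0],[0,0,0.2]],
    [4,[0,0,0],[0,0,0.3]],
    [4,[0,0,0],[0,0,0.4]],
    [4,[0,0,0],[0,0,0.5]],
    [4,[0,0,0],[0,0,0.6]],
    [4,[0,0,0],[0,0,0.6]]
  ]
}}

```text
clock: 6.7
position: [526.3, 135.5, 70.9]
ee_rot: [0.884, -0.468, 0.0, 0.001]
contact_force: [-0.5, -6.3, 5.4]
gripper_width: 8.8
grasp_force: 59.3
```

Call:
{"op": "jog_arm", "data": {
  "plan": [
    [4,[0,0,0],[0,0,0.1]],
    [4,[0,0,0],[0,0,0.2]],
    [4,[0,0,0],[0,0,0.3]],
    [4,[0,0,0],[0,0,0.4]],
    [4,[0,0,0],[0,0,0.48]],
    [4,[0,0,0],[0,0,0.52]],
    [4,[0,0,0],[0,0,0.52]],
    [4,[0,0,0],[0,0,0.52]]
  ]
}}

```text
clock: 7.7
position: [525.8, 135.3, 70.9]
ee_rot: [0.725, -0.688, 0.0, 0.001]
contact_force: [-2.1, -7.0, 6.5]
gripper_width: 9.0
grasp_force: 59.4
```

Call:
{"op": "jog_arm", "data": {
  "plan": [
    [15,[0,0,0],[0,0,0]],
    [30,[0,0,0],[0,0,0]],
    [40,[0,0,0],[0,0,0]],
    [40,[0,0,0],[0,0,0]]
  ]
}}

```text
clock: 8.2
position: [526.4, 137.5, 69.3]
ee_rot: [0.726, -0.688, 0.0, -0.0]
contact_force: [-0.9, -0.3, -0.8]
gripper_width: 40.2
grasp_force: 0.0
```

Call:
{"op": "jog_arm", "data": {
  "plan": [
    [40,[0,0,-0.25],[0,0,0]],
    [40,[0,0,-0.6],[0,0,0]],
    [40,[0,0,-1],[0,0,0]],
    [40,[0,0,-1],[0,0,0]],
    [40,[0,0,-1],[0,0,0]]
  ]
}}

```text
clock: 8.82
position: [525.8, 137.1, 168.7]
ee_rot: [0.725, -0.688, -0.0, 0.0]
contact_force: [-0.8, -0.3, -0.0]
gripper_width: 39.8
grasp_force: 0.0
```

```bash
python3 - <<'E'
import pickle;from h import *
from bench import *
s=read_state();D=get_image("wrist");E=wcam(s,D);pickle.dump((s,D),open("w3.pkl","wb"))
T=get_image("top");S=get_image("scene");pickle.dump((T,S),open("ts3.pkl","wb"))
print(s["clock"],s["position"],np.round(s["joints"],2))
u=proj(D,[526,136.4,70],E).round().astype(int);print(u)
im=D["img"];x,y=u[0]-65,max(u[1]-50,0);print(x,y)
a=cv2.resize(im[y:y+100,x:x+130],None,fx=6,fy=6,interpolation=cv2.INTER_CUBIC)
cv2.imwrite("pics/w3.png",a[:,:,::-1])
E
```

```text
8.825 [525.77528536 137.1314333  168.74060137] [ 0.55  0.3  -0.28 -0.   -0.99 -0.5 ]
[254 188]
189 138
```

View pics/w3.png

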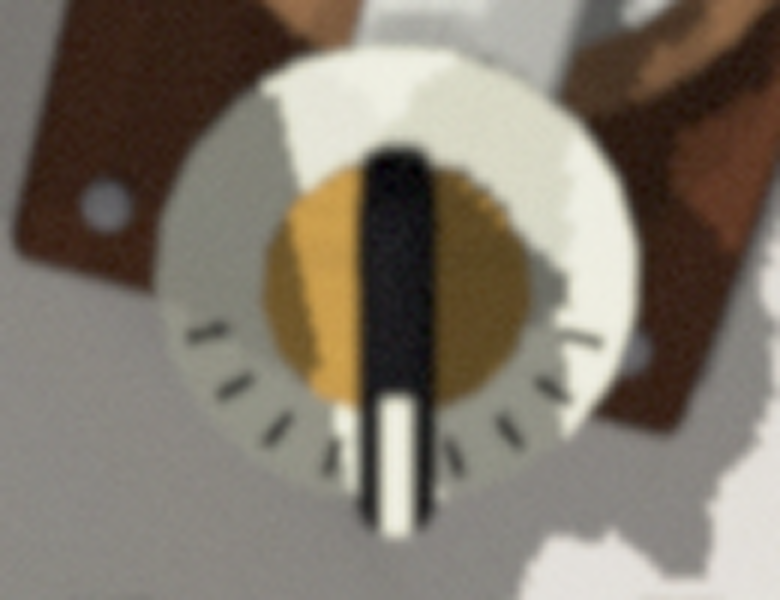

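The pointer stripe covers the red mark: the ticks on either side are symmetric about it, with mid x about 394 against the stripe at 397, which is within 1°. Next is the lever.

```bash
python3 - <<'E'
from h import *
from bench import *
s=read_state();print(delta(s,[449,21.7,168],183),delta(s,[449,21.7,72],183))
E
```

```text
(array([1.11 , 0.826, 0.003]), array([ 0.002, -0.001,  0.   ])) (array([1.109, 0.823, 0.963]), array([ 0.002, -0.001,  0.   ]))
```

Call:
{"op": "jog_arm", "data": {
  "plan": [
    [20,[0.3,0.25,-0.1],[0,0,0]],
    [0,[0.7,0.6,-0.1],[0,0,0]],
    [0,[1,0.82,-0.1],[0,0,0]],
    [0,[1,0.82,-0.1],[0,0,0]],
    [0,[1,0.82,-0.1],[0,0,0]]
  ]
}}

```text
clock: 9.6
position: [450.1, 33.2, 179.1]
ee_rot: [0.725, -0.688, 0.0, 0.0]
contact_force: [0.2, -0.5, 0.7]
gripper_width: -0.3
grasp_force: 0.0
```

Call:
{"op": "jog_arm", "data": {
  "plan": [
    [0,[0.11,0,0],[0,0,0]],
    [0,[0.11,0,0],[0,0,0]],
    [0,[0.11,0,0],[0,0,0]]
  ]
}}

```text
clock: 9.98
position: [450.5, 22.2, 179.1]
ee_rot: [0.725, -0.688, -0.0, 0.0]
contact_force: [-0.4, 0.5, 0.8]
gripper_width: 0.1
grasp_force: 0.0
```

```bash
python3 - <<'E'
from h import *
from bench import *
s=read_state();print(s["clock"],s["position"],s["gripper_width"])
D=get_image("wrist");S=get_image("scene");u=proj(S,[449,21.7,130]).astype(int)
x,y=max(u[0]-90,0),max(u[1]-100,0);print(u,x,y)
b=cv2.resize(S["img"][y:y+170,x:x+180],(400,384));a=cv2.resize(D["img"],(400,300))
o=np.zeros((384,800,3),np.uint8);o[:300,:400]=a;o[:,400:]=b;cv2.imwrite("pics/w4.png",o[:,:,::-1])
E
```

```text
9.975 [450.51626343  22.15297619 179.12737275] 0.07194847729514427
[268 175] 178 75
```

View pics/w4.png

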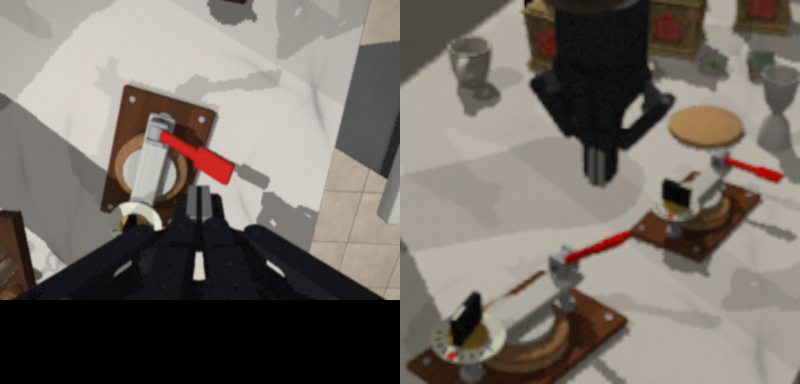

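Call:
{"op": "jog_arm", "data": {
  "plan": [
    [0,[0,0,0.15],[0,0,0]],
    [0,[0,0,0.3],[0,0,0]],
    [0,[0,0,0.42],[0,0,0]],
    [0,[0,0,0.54],[0,0,0]],
    [0,[0,0,0.66],[0,0,0]],
    [0,[0,0,0.76],[0,0,0]],
    [0,[0,0,0.86],[0,0,0]],
    [0,[0,0,0.94],[0,0,0]],
    [0,[0,0,1],[0,0,0]],
    [0,[0,0,1],[0,0,0]]
  ]
}}

```text
clock: 11.32
position: [450.0, 22.0, 78.7]
ee_rot: [0.725, -0.688, -0.0, 0.0]
contact_force: [0.1, -0.2, -0.1]
gripper_width: 0.0
grasp_force: 0.0
```

Call:
{"op": "jog_arm", "data": {
  "plan": [
    [0,[0,0,0.03],[0,0,0]],
    [0,[0,0,0.06],[0,0,0]],
    [0,[0,0,0.07],[0,0,0]],
    [0,[0,0,0.07],[0,0,0]]
  ]
}}

```text
clock: 11.82
position: [450.5, 22.1, 72.2]
ee_rot: [0.725, -0.688, 0.0, -0.0]
contact_force: [-0.8, 0.2, -0.1]
gripper_width: -0.3
grasp_force: 0.0
```

```bash
python3 - <<'E'
from h import *
from bench import *
s=read_state();D=get_image("wrist");S=get_image("scene")
x,y=178,95
b=cv2.resize(S["img"][y:y+140,x:x+150],(400,373));a=cv2.resize(D["img"],(400,300))
o=np.zeros((384,800,3),np.uint8);o[:300,:400]=a;o[:373,400:]=b;cv2.imwrite("pics/w5.png",o[:,:,::-1])
E
```

```text
(no output)
```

View pics/w5.png

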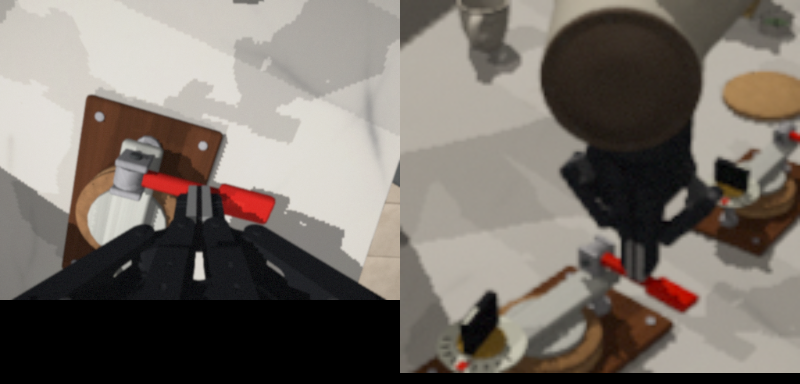

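The lever is down under the fingertips (wrist half at about (200,190)). I'll press a little further until it hits the stop.

Call:
{"op": "jog_arm", "data": {
  "plan": [
    [0,[0,0,0.01],[0,0,0]],
    [0,[0,0,0.02],[0,0,0]],
    [0,[0,0,0.02],[0,0,0]]
  ]
}}

```text
clock: 12.3
position: [450.6, 22.1, 71.8]
ee_rot: [0.726, -0.688, 0.0, -0.0]
contact_force: [-4.0, 0.5, 13.0]
gripper_width: -0.4
grasp_force: 6.6
```

Call:
{"op": "jog_arm", "data": {
  "plan": [
    [0,[0,0,0.01],[0,0,0]],
    [0,[0,0,0.01],[0,0,0]]
  ]
}}

```text
clock: 12.55
position: [450.7, 22.1, 71.7]
ee_rot: [0.726, -0.688, 0.001, -0.0]
contact_force: [-6.5, 1.0, 20.6]
gripper_width: 0.2
grasp_force: 10.2
```

Call:
{"op": "jog_arm", "data": {
  "plan": [
    [0,[0,0,-0.2],[0,0,0]],
    [0,[0,0,-0.6],[0,0,0]],
    [0,[0,0,-1],[0,0,0]],
    [0,[0,0,-1],[0,0,0]],
    [0,[0,0,-1],[0,0,0]]
  ]
}}

```text
clock: 13.18
position: [449.7, 21.9, 168.8]
ee_rot: [0.725, -0.688, -0.0, 0.0]
contact_force: [0.5, -0.2, -0.0]
gripper_width: 0.1
grasp_force: 0.0
```

Call:
{"op": "jog_arm", "data": {
  "plan": [
    [0,[0.3,-0.2,-0.3],[0,0,0]],
    [0,[0.6,-0.2,-0.6],[0,0,0]],
    [0,[0.9,-0.2,-0.6],[0,0,0]],
    [0,[0.9,-0.2,-0.6],[0,0,0]],
    [0,[0.9,-0.2,-0.6],[0,0,0]]
  ]
}}

```text
clock: 13.8
position: [474.4, -66.7, 227.9]
ee_rot: [0.725, -0.688, -0.001, 0.001]
contact_force: [-0.4, 0.4, -0.9]
gripper_width: 0.4
grasp_force: 0.0
```

```bash
python3 - <<'E'
from h import *
from bench import *
s=read_state();D=get_image("wrist");S=get_image("scene");print(s["clock"],s["position"],s["contact_force"])
x,y=178,160
b=cv2.resize(S["img"][y:y+100,x:x+110],(440,400),interpolation=cv2.INTER_CUBIC);a=cv2.resize(D["img"],(360,270))
o=np.zeros((400,800,3),np.uint8);o[:270,:360]=a;o[:,360:]=b;cv2.imwrite("pics/w6.png",o[:,:,::-1])
# lever tip range in wrist depth
E=wcam(s,D);h=cv2.cvtColor(D["img"],cv2.COLOR_RGB2HSV).astype(int)
m=((h[...,0]<8)|(h[...,0]>172))&(h[...,1]>180)&(h[...,2]>110)&(D["range_z"]>0);v,u=np.nonzero(m);r=D["range_z"][m]
P=(np.linalg.solve(D["intrinsics"],np.array([u,v,np.ones_like(u)]))*r).T@E[:3,:3].T+E[:3,3]
k=P[np.hypot(P[:,0]-449,P[:,1]-22)<70];d=(k[:,:2]-[494.5,10.3])@[-.97,.242]
for a in range(10,100,15):
    q=k[(d>=a)&(d<a+15)];print(a,len(q),np.median(q,axis=0).round(1) if len(q) else "")
E
```

```text
13.8 [474.35938279 -66.66492598 227.91327751] [-0.43378946  0.36308823 -0.94354993]
10 0 
25 0 
40 27 [448.6  16.5  70.4]
55 179 [432.2  22.4  72. ]
70 213 [418.7  26.5  72.1]
85 133 [406.8  28.8  72. ]
```

View pics/w6.png

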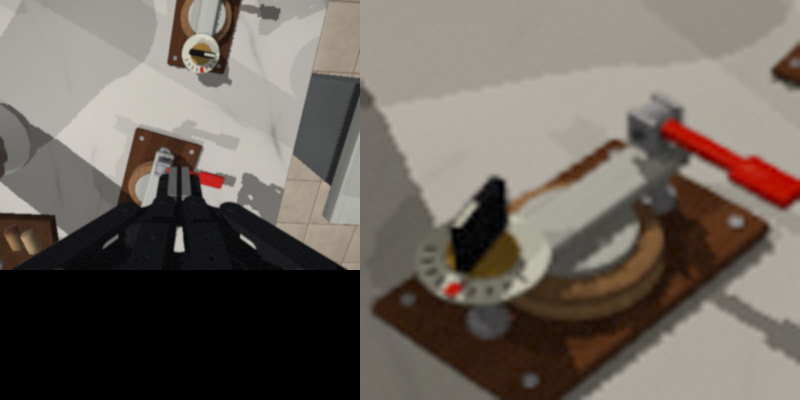

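The lever's top face is level at z = 72 mm along its length. The nut's stripe is still over the red mark (scene crop: stripe at (465,215), mark just below its end at (453,288)), and the arm is clear. Handing in.

```bash
python3 -c "
from bench import *
print(job_done())"
```

```text
the job is handed in; nothing more can be done
None
```

The nut on the larger press was turned to the red mark (within about 1° by the dial ticks), then the red lever was pressed fully down. The arm was clear of everything when I handed the job in at 13.8 s; no verdict was returned.

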